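# Pack mortar cubes from the tilt-out bin into the curing box

## Robot

A 6-joint arm with a two-finger parallel gripper is mounted at the origin on a cart in front of the work surface, level with it; the furniture and walls round the work are solid. World frame = base frame: x ahead of the robot, y to its left, z up, the work surface at z = 0. Lengths are in m, angles in degrees, forces in N, time in s.
With the tool pointing down it reaches from about 0.25 to 0.85 m from the base axis. Payload 12.5 kg.
Tool frame: the origin (TCP) lies on the front face of the gripper's body, between the roots of the fingers; the fingertips stand 84 mm ahead of it and the grasp point (between the pads) lies 65 mm ahead of it; z points along the fingers, y is the line along which they close (so a half turn about z gives the same grasp; the last joint's range is limited). The gripper opens to 93 mm and grips with 3 to 60 N. Pads are 15 mm wide; open, the fingers measure 128 mm over their backs; the gripper's body (75 mm by 188 mm) begins 65 mm behind the grasp point.
Start: joints at [61.215, 20.094, 94.641, -0, 65.266, -4.847], TCP at [0.223, 0.503, 0.303] pointing down, gripper open.
Joint ranges: [-157.81, 157.81], [-45, 120.19], [0.68, 151.7], [-89.99, 269.99], [4.06, 180], [-164.3, 164.3]. Speed limits (degrees/s): [127.2, 127.2, 159.86, 180, 180, 180].

## Interface

Orientations are given as [roll, pitch, yaw] about the fixed x, y, z axes, in that order (R = Rz(yaw) Ry(pitch) Rx(roll)).
In Python, from station import read_state, snapshot, camera_params, job_done, look_for gives the robot as it stands.
- The arm moves only by the tool send_rows, never from a script. Its argument "steps" is a list of rows, each a list of 3 entries, a list of its own where there are three numbers: the gripper command: -1 is shut, 1 is fully open, values between are in proportion, then the shift along the tool's x, y, z in cm, then the turn about the tool's z in rad. A call has exactly 10 rows; each row is the pose to reach, as a shift and turn from the pose commanded when the call began, along the tool's axes at that moment; what a row does not reach only later rows make up. A row lasts 1/8 s, in which the tool goes at most 62.5 mm and 10.7 degrees, less where a joint would pass 70% of its speed; a pose out of reach is approached as far as the arm can. A call with a gripper value outside its range is refused whole. The fingers move at their own pace and stop on an object; the grip force is fixed at half the most. Time passes only in rows, so rows that repeat a pose let the fingers close, or fill a call up. It gives the time, the measured TCP pose, the force, the opening and the grip force at its end, in the units of the state.
- read_state(): the state, without advancing time (a new reading comes with each control period).
- snapshot(name): name is "side" or "top"; returns the picture (384x512x3 uint8, red, green, blue); there is no depth.
- camera_params(name): a dict with "intrinsics" (3x3 intrinsics, pixels), "cam_to_world" (4x4, takes a point from camera to world coordinates). Camera axes: x right, y up, looking along -z (the intrinsics and any distortion apply to the point x, -y, -z); pixel columns grow to the right and rows downward; lengths in m; the calibration is good to about 2 mm. A picture is of the moment at which its call begins. camera_params takes no time and is no camera call.
- job_done(): hands the job in; it is judged then, once.
Trained networks look in the newest picture that a camera, given by its name, has taken for a name from the list of things; names that differ only in an ending like _2 or _b are one class to them, and where a whole thing is asked for, a point or a joint stands for the part that bears it (a point fixed in the world has none). Each returns a list of dicts, best first, with "confidence" (0 to 1); they miss things now and then, are a little off and sometimes report something else, mostly with a low value. They report only what shows in the picture. A call takes as long as a camera call. They do not tell look-alikes from the thing itself.
- look_for(query, camera): "position" ([x, y, z] in m, in world coordinates, good to about 4 mm: the middle of the surface that is visible of it).
The state is a dict: "time": time; "joints": joint angles; "qvel": joint speeds; "tau": joint torques, N m; "position": TCP position; "orientation": TCP orientation; "wrist_force": force on the tool from outside, world axes, zero at the start; "wrist_torque": the same for the moment, N m; "opening": finger opening in m; "finger_force": force on a finger pad.
Only numpy, scipy, OpenCV 4.12 (cv2) and the standard library are available. Lean on these libraries where they do the work, as an engineer would, in place of code of your own. Each camera call takes 0.05 s, during which the arm holds its last target. There are 200 camera calls.

## Task

Swing the tilt-out bin forward from its rack until it is fully open and take every mortar cube out of its mouth, setting them down in a single layer on the floor of the white curing box. Then swing the bin fully shut, lay the aluminium cover plate in the mouth of the curing box and press it down until it sits level and flush with the rim. Leave the marker, the tape roll and the rubber bung where they are.

Things in the scene. Friction and masses are not known exactly. Their poses are not given: they have to be found in the camera images.
- rack: Grey painted steel bin rack, 115 x 316 x 136 mm (x, y, z), fixed on the bench; place and yaw vary and it may stand left or right. Origin at bench height straight below the hinge axis of its tilt-out bin; its own -x is the front (towards the robot), y runs along the hinge. Sheet hood on top from x = +10 to +95 mm, top at z = 136 mm.
- bin (a joint): Hinge of the grey tilt-out bin, rad: 0 = shut (front panel upright), grows as the bin's top swings forward (to the rack's -x) and down; 0.70 = open stop. Axis along the rack's y at x = 0, z = 16 mm of the rack. Stiff (0.45 N m of friction): stays where it is left; 5 to 10 N at the handle move it. The bin weighs 0.35 kg.
- bin_floor (a point): Front edge, at mid width, of the bin's flat inner floor, on the inner face of the front panel, 45 mm above the hinge axis when shut; turns with the bin, axes as the bin (x along the floor to the back, z up the panel). Floor 66 mm deep, 280 mm wide inside; panel 4 mm thick, 292 mm wide, 71 mm tall above the floor; side walls 22 mm, back lip 12 mm tall.
- bin_hinge (a point): Middle of the bin's hinge axis, 16 mm above the bench; axes as the rack.
- bin_handle (a point): Middle of the bin's handle, a round steel bar 10 mm thick, 120 mm long along the bin's y, at the top of the front panel and 46 mm in front of its face (x = -50, z = +113 mm from the hinge axis with the bin shut); turns with the bin. Stays at y = +-60 mm. Axes as the bin.
- curing_box: White open curing box, 120 x 212 x 56 mm (x, y, z), fixed on the bench; place and yaw vary and it may stand left or right. Origin in the middle of its underside. Walls 6 mm, inside 108 x 200 mm; floor 5 mm thick. A black seal frame 10 mm wide runs round inside the walls near the top, leaving an opening of 88 x 180 mm for the cubes.
- seal_frame (a joint): Height of the black seal frame in the box, m: 0 = raised (its top 53 mm above the box's underside, 3 mm below the rim), 0.007 = pressed fully down (top 46 mm above the underside). It slides straight down under about 6 N to 10 N of push and stays where it is left.
- cover: Loose aluminium cover plate, 96 x 188 x 10 mm (x, y, z), about 0.22 kg. Origin in the middle of its underside, z up. Starts flat on the bench in front of the curing box. Fits the box's mouth with 6 mm of play each side, long side along the box's y (either way round), and lies on the seal frame; pressed fully down, its underside is 46 mm above the box's underside, its top flush with the rim.
- cover_handle (a point): Point 26 mm above the cover's underside, in the black block handle on the middle of the cover: 18 mm (x) x 70 mm (y), from 9 to 39 mm above the underside. Axes as the cover.
- cube_01_center (a point): Centre of a grey cast mortar test cube, 28 to 29 mm a side, about 0.05 kg; axes along its edges. Three or all four cubes are present (None for absent ones). They start side by side on the bin's floor, 62 mm apart along its y, some 22 mm behind the front panel, under the rack's hood until the bin is swung out.
- cube_02_center (a point): Centre of a grey cast mortar test cube, 28 to 29 mm a side, about 0.05 kg; axes along its edges. Three or all four cubes are present (None for absent ones). They start side by side on the bin's floor, 62 mm apart along its y, some 22 mm behind the front panel, under the rack's hood until the bin is swung out.
- cube_03_center (a point): Centre of a grey cast mortar test cube, 28 to 29 mm a side, about 0.05 kg; axes along its edges. Three or all four cubes are present (None for absent ones). They start side by side on the bin's floor, 62 mm apart along its y, some 22 mm behind the front panel, under the rack's hood until the bin is swung out.
- cube_04_center (a point): Centre of a grey cast mortar test cube, 28 to 29 mm a side, about 0.05 kg; axes along its edges. Three or all four cubes are present (None for absent ones). They start side by side on the bin's floor, 62 mm apart along its y, some 22 mm behind the front panel, under the rack's hood until the bin is swung out.
- marker: Bystander: marker pen, 135 mm long, 14 mm thick, lying on the bench; leave alone. Origin at its middle, underside.
- tape: Bystander: roll of masking tape, 66 mm across, 19 mm high, lying flat; leave alone. Origin in the middle of its underside.
- bung: Bystander: red rubber bung, 31 mm across, 26 mm high; leave alone. Origin in the middle of its underside.
There are look-alikes about, which are no part of the job. Leave any purple look-alike of the cover alone.

How it is judged:
By the outcome, as a careful person would: the job done as asked, in the order asked, and still so for the second after the job is handed in, with the robot touching nothing.
Of cube_01, cube_02, cube_03, cube_04 only 3 to 4 are there at a start; the rules pass over those that are not, and their reading is None.
At some moment in a run one of cover may be knocked a few centimetres aside while the robot is not near it.
Once in a run the grip may slacken for a moment while it holds something.
It also fails if it takes over 208 s, if anything falls off the work surface, if the arm or the gripper's body presses on something with over 40 N, if the wrist force passes 120 N, or if a joint passes its speed limit or range.

## Working session

There is one attempt and no reset: what is moved stays moved. The work goes in short steps, Python scripts to look and compute and a tool call to move; the robot and the scene stay as the last step left them, time stands still between calls to the robot, and variables do not carry over. Pictures are saved under pics/ and viewed, at most 14 in all, crops included, and the job is handed in when it is done.

Besides the shell and the picture viewer there is one more tool, called after "Request:" as name([rows], argument=value, ...), one row to a line, values as JSON. send_rows: Moves the arm, as the interface text tells. Its arguments: {"type":"object","properties":{"steps":{"type":"array","items":{"type":"array"}}},"required":["steps"]}

```bash
ls; mkdir -p pics; python3 - <<'E'
from station import *
import cv2,numpy as np
s=read_state();print({k:np.round(v,3).tolist() for k,v in s.items()})
for c in("top","side"):
    cv2.imwrite(f"pics/{c}0.png",snapshot(c)[:,:,::-1])
    p=camera_params(c);print(c,np.round(p["intrinsics"],1).tolist(),np.round(p["cam_to_world"],3).tolist(),p.keys())
    for q in("rack","bin_handle","curing_box","cover","cover_handle","marker","tape","bung"):
        print(q,[(np.round(d["position"],3).tolist(),round(d["confidence"],2)) for d in look_for(q,c)])
E
```

```text
pics
{'time': 0.0, 'joints': [61.216, 20.125, 94.677, -0.001, 65.266, -4.848], 'qvel': [0.08, -0.014, 0.049, -0.016, -0.096, -0.051], 'tau': [-0.001, -49.731, -28.526, 0.07, 0.026, -0.0], 'position': [0.223, 0.502, 0.302], 'orientation': [-179.932, -0.005, 156.064], 'wrist_force': [-0.895, -0.288, 0.339], 'wrist_torque': [0.027, 0.034, -0.006], 'finger_force': 0.0, 'opening': 0.093}
top [[462.0, 0.0, 251.7], [0.0, 462.0, 190.5], [0.0, 0.0, 1.0]] [[0.345, 0.901, -0.263, 0.122], [-0.939, 0.332, -0.095, -0.376], [0.002, 0.28, 0.96, 1.749], [0.0, 0.0, 0.0, 1.0]] dict_keys(['intrinsics', 'cam_to_world'])
rack []
bin_handle []
curing_box [([0.569, -0.202, 0.003], 0.63)]
cover [([0.422, -0.208, 0.011], 0.83), ([0.394, -0.745, 0.009], 0.79)]
cover_handle [([0.425, -0.209, 0.008], 0.87), ([0.396, -0.744, 0.012], 0.57)]
marker [([0.528, 0.003, 0.015], 0.44)]
tape [([0.734, 0.135, 0.018], 0.41)]
bung [([0.638, 0.005, 0.025], 0.4)]
side [[352.2, 0.0, 249.5], [0.0, 352.2, 191.6], [0.0, 0.0, 1.0]] [[0.941, 0.225, -0.255, 0.173], [-0.339, 0.571, -0.748, -1.421], [-0.022, 0.789, 0.613, 1.092], [0.0, 0.0, 0.0, 1.0]] dict_keys(['intrinsics', 'cam_to_world'])
rack [([0.605, 0.146, 0.112], 0.73)]
bin_handle [([0.572, 0.19, 0.102], 0.63)]
curing_box [([0.565, -0.209, 0.02], 0.75)]
cover [([0.572, 0.184, 0.098], 0.69), ([0.42, -0.227, 0.01], 0.61)]
cover_handle [([0.396, -0.753, 0.005], 0.78), ([0.418, -0.226, 0.008], 0.69)]
marker []
tape []
bung []
```

View pics/top0.png

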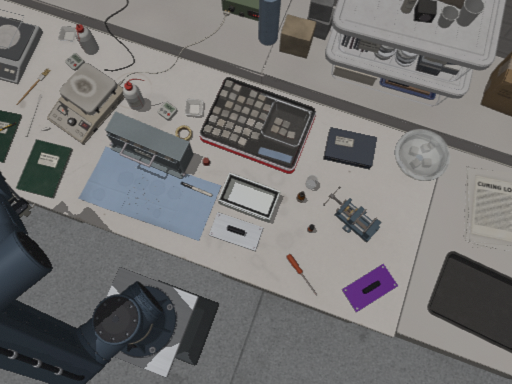

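View pics/side0.png

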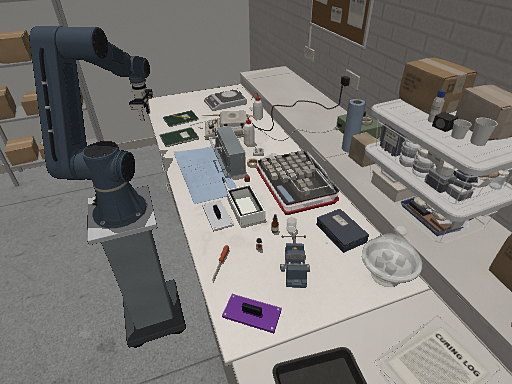

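The top view shows the rack at about (150,145), the white box at (250,197), the white-metal cover at (236,231) and the purple look-alike at (370,287). The marker is at (196,189), the bung at (206,161) and the tape at (184,132). I'll enlarge to measure corners.

```bash
python3 - <<'E'
import cv2
a=cv2.imread("pics/top0.png")[105:255,90:290];cv2.imwrite("pics/c1.png",cv2.resize(a,None,fx=4,fy=4,interpolation=cv2.INTER_CUBIC))
a=cv2.imread("pics/side0.png")[115:235,165:325];cv2.imwrite("pics/c2.png",cv2.resize(a,None,fx=5,fy=5,interpolation=cv2.INTER_CUBIC))
E
```

```text
(no output)
```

View pics/c1.png

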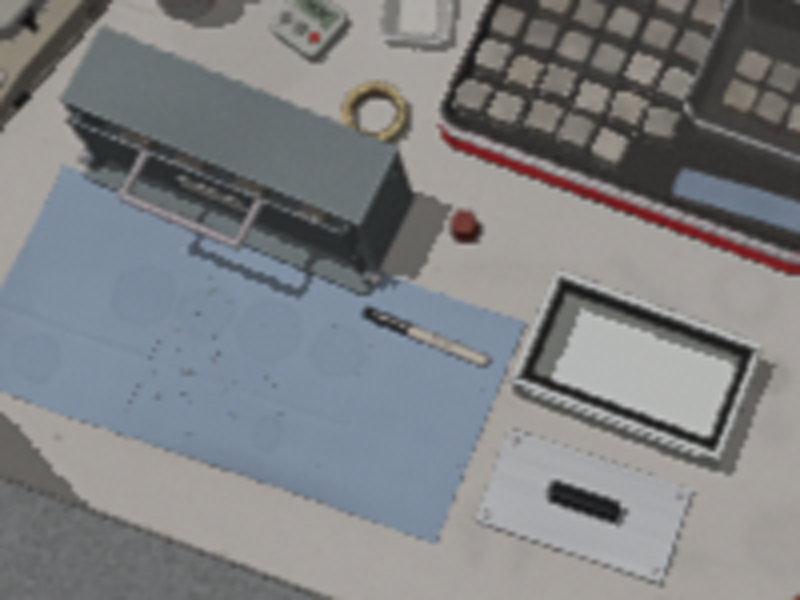

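View pics/c2.png

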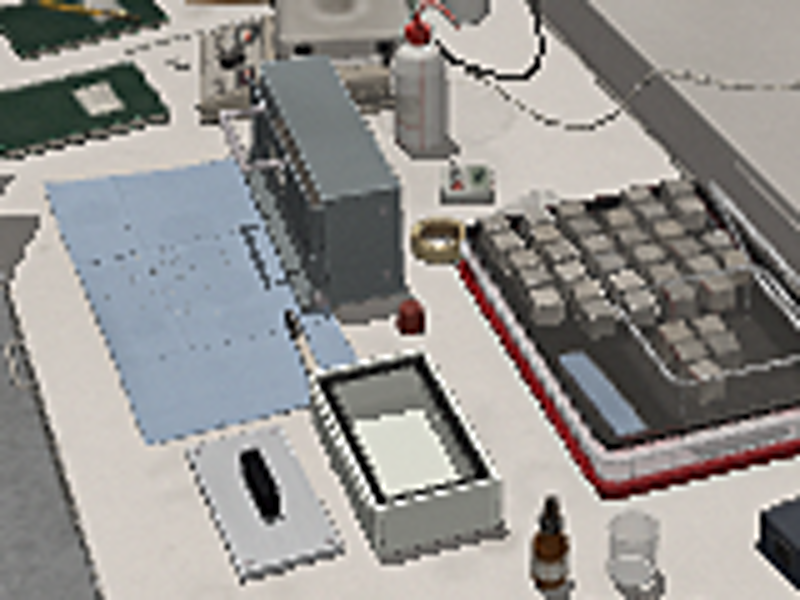

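```bash
cat > h.py <<'E'
from station import *
import cv2,numpy as np
from scipy.optimize import least_squares
def proj(c,P):
    p=camera_params(c);T=np.linalg.inv(p["cam_to_world"]);q=np.atleast_2d(P)@T[:3,:3].T+T[:3,3]
    K=p["intrinsics"];return np.c_[K[0,0]*q[:,0]/-q[:,2]+K[0,2],K[1,1]*-q[:,1]/-q[:,2]+K[1,2]]
def back(c,uv,z):
    p=camera_params(c);K=p["intrinsics"];M=np.array(p["cam_to_world"])
    d=M[:3,:3]@[(uv[0]-K[0,2])/K[0,0],-(uv[1]-K[1,2])/K[1,1],-1];o=M[:3,3]
    return o+d*(z-o[2])/d[2]
def wp(pose,L):
    x,y,a=pose;L=np.atleast_2d(L);c,s=np.cos(a),np.sin(a)
    return np.c_[x+c*L[:,0]-s*L[:,1],y+s*L[:,0]+c*L[:,1],L[:,2]]
def fit(obs,p0): # obs: list (cam, uv, local)
    f=lambda p:np.concatenate([(proj(c,wp(p,l))[0]-uv) for c,uv,l in obs])
    r=least_squares(f,p0);return r.x,np.abs(r.fun).max()
E
python3 - <<'E'
from h import *
T=lambda u,v:("top",np.array([(u+.5)/4-.5+90,(v+.5)/4-.5+105]))
S=lambda u,v:("side",np.array([(u+.5)/5-.5+165,(v+.5)/5-.5+115]))
def sh(n,o,p0):
    p,e=fit(o,p0);print(n,np.round(p[:2],4),"yaw",round(np.degrees(p[2]),2),"err px",round(e,2));return p
# y+ is left; robot front is -x
h=.136;r=[(*T(103,30),[.095,.158,h]),(*T(65,98),[.01,.158,h]),(*T(362,222),[.01,-.158,h]),(*T(400,150),[.095,-.158,h])]
rs=[(*S(258,75),[.01,.158,h]),(*S(325,198),[.01,-.158,h]),(*S(400,183),[.095,-.158,h]),(*S(330,62),[.095,.158,h])]
p=sh("rack top",r,[.6,.15,0]);sh("rack side",rs,[.6,.15,0]);p=sh("rack both",r+rs,[.6,.15,0])
print("handle pred",wp(p,[-.05,0,.129]), "meas",back("top",(T(122,195)[1]+T(240,243)[1])/2,.129), back("top",T(122,195)[1],.129)-back("top",T(240,243)[1],.129))
b=.056;o=[(*T(563,273),[.06,.106,b]),(*T(760,348),[.06,-.106,b]),(*T(718,450),[-.06,-.106,b]),(*T(517,375),[-.06,.106,b])]
os=[(*S(420,353),[.06,.106,b]),(*S(500,478),[.06,-.106,b]),(*S(378,503),[-.06,-.106,b]),(*S(313,380),[-.06,.106,b])]
sh("box top",o,[.57,-.2,0]);sh("box side",os,[.57,-.2,0]);sh("box both",o+os,[.57,-.2,0])
b=.01;o=[(*T(515,432),[.048,.094,b]),(*T(693,493),[.048,-.094,b]),(*T(660,582),[-.048,-.094,b]),(*T(480,518),[-.048,.094,b])]
sh("cover",o,[.42,-.2,0])
print("cover handle",back("top",T(585,502)[1],.039))
for n,u,v,z in (("marker a",370,313,.01),("marker b",488,360,.01),("bung",465,222,.026),("tape",375,108,.019)):print(n,back("top",T(u,v)[1],z).round(3))
E
```

```text
rack top [0.577  0.2279] yaw -3.15 err px 1.15
rack side [0.5755 0.2245] yaw -3.04 err px 1.76
rack both [0.5767 0.2275] yaw -3.12 err px 2.03
handle pred [[0.52678268 0.23023965 0.129     ]] meas [0.52814129 0.23285143 0.129     ] [0.00541344 0.12248767 0.        ]
box top [ 0.5663 -0.2072] yaw -1.43 err px 2.01
box side [ 0.5633 -0.207 ] yaw -0.02 err px 1.61
box both [ 0.5652 -0.207 ] yaw -0.93 err px 2.11
cover [ 0.4261 -0.2055] yaw 0.52 err px 1.16
cover handle [ 0.42370461 -0.20566974  0.039     ]
marker a [0.532 0.063 0.01 ]
marker b [ 0.528 -0.064  0.01 ]
bung [0.648 0.007 0.026]
tape [0.733 0.139 0.019]
```

```bash
cat >> h.py <<'E'
def plan(*goals): # goals: grasp-point x,y,z and yaw deg -> shift cm & turn rad in present tool frame
    s=read_state();p=np.array(s["position"]);ps=s["orientation"][2];a=np.radians(ps)
    print("t",round(s["time"],2),"tcp",p.round(4),"rpy",np.round(s["orientation"],2),"open",round(s["opening"],4),"ff",round(s["finger_force"],1),"F",np.round(s["wrist_force"],1),"j",np.round(s["joints"],0))
    X=np.array([np.cos(a),np.sin(a),0]);Y=np.array([np.sin(a),-np.cos(a),0])
    for g in goals:
        d=np.array(g[:3])+[0,0,.065]-p;t=(ps-g[3]+180)%360-180
        print(g,"->",np.round([100*d@X,100*d@Y,-100*d[2]],2).tolist(),round(np.radians(t),3))
RACK=(.577,.228,np.radians(-3.1))
E
python3 - <<'E'
from h import *
plan((.5275,.231,.19,86.9))
E
```

```text
t 0.9 tcp [0.2231 0.5027 0.3027] rpy [180.     0.   156.06] open 0.0929 ff 0.0 F [ 0.4 -0.  -0.6] j [61. 20. 95.  0. 65. -5.]
(0.5275, 0.231, 0.19, 86.9) -> [-38.84, -12.48, 4.77] 1.207
```

Request:
send_rows([
  [-0.25,[-4,-1.2,0.5],0.12],
  [-0.25,[-9,-3,1],0.3],
  [-0.25,[-14,-4.5,1.5],0.45],
  [-0.25,[-19,-6,2],0.6],
  [-0.25,[-24,-7.5,3],0.75],
  [-0.25,[-29,-9,4],0.9],
  [-0.25,[-34,-11,4.8],1.05],
  [-0.25,[-38.84,-12.48,4.8],1.207],
  [-0.25,[-38.84,-12.48,4.8],1.207],
  [-0.25,[-38.84,-12.48,4.8],1.207],
])

```text
time: 2.15
position: [0.5271, 0.2313, 0.2546]
orientation: [-180.0, -0.0, 87.0]
wrist_force: [-0.6, 0.7, 1.0]
opening: 0.0346
finger_force: 0.0
```

```bash
python3 - <<'E'
from h import *
a=snapshot("top");b=snapshot("side")
A=cv2.resize(a[100:200,90:220],None,fx=4,fy=4,interpolation=cv2.INTER_CUBIC);B=cv2.resize(b[100:200,165:235],None,fx=4,fy=4,interpolation=cv2.INTER_CUBIC)
cv2.imwrite("pics/h1.png",np.hstack([A,B])[:,:,::-1])
plan((.5275,.231,.129,86.9))
E
```

```text
t 2.25 tcp [0.5267 0.2318 0.2548] rpy [-179.99   -0.     87.03] open 0.0349 ff 0.0 F [-0.3  0.3 -0.5] j [19. 26. 94.  0. 61. 22.]
(0.5275, 0.231, 0.129, 86.9) -> [-0.08, 0.08, 6.08] 0.002
```

View pics/h1.png

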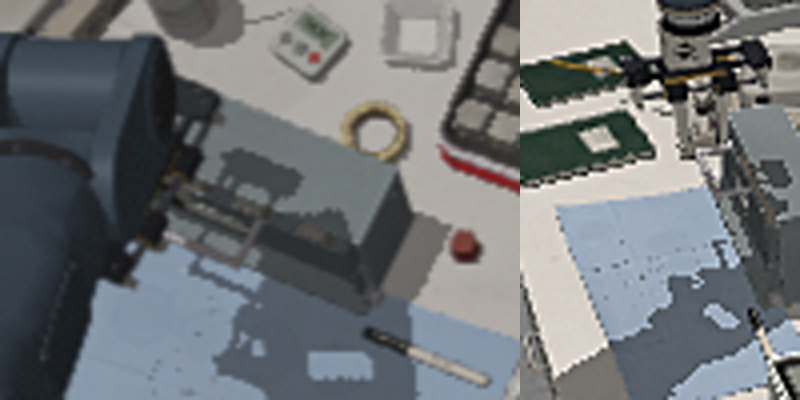

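The gripper sits above the handle bar (left panel about (190,200)), and the fingers straddle it in the side view at (705,150). I'll descend and close.

Request:
send_rows([
  [-0.25,[0,0.1,1.5],0],
  [-0.25,[0,0.1,3],0],
  [-0.25,[0,0.1,4.5],0],
  [-0.25,[0,0.1,6],0],
  [-0.25,[0,0.1,6],0],
  [-1,[0,0.1,6],0],
  [-1,[0,0.1,6],0],
  [-1,[0,0.1,6],0],
  [-1,[0,0.1,6],0],
  [-1,[0,0.1,6],0],
])

```text
time: 3.5
position: [0.5268, 0.2312, 0.195]
orientation: [-179.7, 0.0, 86.9]
wrist_force: [-12.6, 0.3, 8.3]
opening: 0.0093
finger_force: 30.0
```

```bash
python3 - <<'E'
from h import *
r=.1236;a0=np.arctan2(50,113)
h=[wp(RACK,[-r*np.sin(a0+t),0,.016+r*np.cos(a0+t)])[0] for t in np.linspace(0,.72,9)]
p=np.array(read_state()["position"]);o=p-[0,0,.065]-h[0]
print(o); plan(*[(*(q+o),86.9) for q in h])
E
```

```text
[-0.00029132  0.00045037  0.00101187]
t 3.5 tcp [0.5268 0.2312 0.195 ] rpy [-1.7974e+02  3.0000e-02  8.6910e+01] open 0.0093 ff 30.0 F [-12.6   0.3   8.3] j [19. 30. 96.  0. 54. 22.]
(np.float64(0.5267688316663124), np.float64(0.23115501076531922), np.float64(0.13004131596220325), 86.9) -> [0.0, 0.0, -0.0] 0.0
(np.float64(0.5168268943710096), np.float64(0.23169344684250745), np.float64(0.12508875690882307), 86.9) -> [0.0, -1.0, 0.5] 0.0
(np.float64(0.5073696722026395), np.float64(0.2322056316867873), np.float64(0.11926136578469657), 86.9) -> [0.0, -1.94, 1.08] 0.0
(np.float64(0.4984737169673627), np.float64(0.23268741940053475), np.float64(0.11260631260526953), 86.9) -> [0.0, -2.83, 1.74] 0.0
(np.float64(0.4902110372770802), np.float64(0.23313491013673168), np.float64(0.10517746692461497), 86.9) -> [0.0, -3.66, 2.49] 0.0
(np.float64(0.48264851567327793), np.float64(0.23354448166640993), np.float64(0.09703496178649752), 86.9) -> [0.0, -4.42, 3.3] 0.0
(np.float64(0.4758473672440221), np.float64(0.23391281869890695), np.float64(0.08824470697540748), 86.9) -> [0.0, -5.1, 4.18] 0.0
(np.float64(0.4698626441163493), np.float64(0.2342369397175986), np.float64(0.07887785550757107), 86.9) -> [0.0, -5.7, 5.12] 0.0
(np.float64(0.4647427898349535), np.float64(0.23451422111388667), np.float64(0.06901022768044293), 86.9) -> [0.0, -6.21, 6.1] 0.0
```

Request:
send_rows([
  [-1,[0,-1.0,0.5],0],
  [-1,[0,-1.94,1.1],0],
  [-1,[0,-2.83,1.74],0],
  [-1,[0,-3.66,2.5],0],
  [-1,[0,-4.42,3.3],0],
  [-1,[0,-5.1,4.2],0],
  [-1,[0,-5.7,5.1],0],
  [-1,[0,-6.2,6.1],0],
  [-1,[0,-6.2,6.1],0],
  [-1,[0,-6.2,6.1],0],
])

```text
time: 4.75
position: [0.4657, 0.2346, 0.1335]
orientation: [-179.9, 0.0, 86.9]
wrist_force: [-4.2, 3.4, -3.0]
opening: 0.0091
finger_force: 30.0
```

Request:
send_rows([
  [-1,[0,-0.3,0.4],0],
  [-1,[0,-0.3,0.6],0],
  [-1,[0,-0.3,0.6],0],
  [-1,[0,-0.3,0.6],0],
  [-0.6,[0,-0.3,0.6],0],
  [-0.25,[0,0,0],0],
  [-0.25,[0,0,-1],0],
  [-0.25,[0,0,-4],0],
  [-0.25,[0,0,-9],0],
  [-0.25,[0,0,-14],0],
])

```text
time: 6.0
position: [0.4663, 0.2342, 0.2757]
orientation: [-180.0, 0.0, 86.9]
wrist_force: [-0.2, -0.8, -0.5]
opening: 0.0347
finger_force: 0.0
```

Request:
send_rows([
  [-0.1,[-5,-2,-5],-0.15],
  [-0.1,[-10,-5,-6],-0.32],
  [-0.1,[-15,-8,-7],-0.5],
  [-0.1,[-20,-10,-7],-0.68],
  [-0.1,[-25,-10,-7],-0.86],
  [-0.1,[-25,-10,-7],-1.04],
  [-0.1,[-25,-10,-7],-1.22],
  [-0.1,[-25,-10,-7],-1.4],
  [-0.1,[-25,-10,-7],-1.571],
  [-0.1,[-25,-10,-7],-1.571],
])

```text
time: 7.25
position: [0.3531, -0.0099, 0.3441]
orientation: [-180.0, 0.0, 176.9]
wrist_force: [-0.6, -0.3, -0.7]
opening: 0.0417
finger_force: 0.0
```

```bash
python3 - <<'E'
from h import *
a=snapshot("top");b=snapshot("side")
A=cv2.resize(a[105:185,95:205],None,fx=7,fy=7,interpolation=cv2.INTER_CUBIC)
cv2.imwrite("pics/o1.png",A[:,:,::-1])
for c in("top","side"):
  for q in("cube_01_center","cover","bin_handle"):
    print(c,q,[(np.round(d["position"],3).tolist(),round(d["confidence"],2)) for d in look_for(q,c)])
plan()
c,s=np.cos(.7),np.sin(.7)
for y in(.093,.031,-.031,-.093):
  for x in(.0145,.022):
    z=.0595; P=wp(RACK,[x*c-z*s,y,.016+x*s+z*c])[0]
    print(y,x,P.round(4),(((proj("top",P)[0]-[95,105])+.5)*7-.5).round())
E
```

```text
top cube_01_center [([0.42, -0.208, 0.01], 0.44)]
top cover [([0.419, -0.208, 0.009], 0.95), ([0.394, -0.745, 0.007], 0.66)]
top bin_handle [([0.554, 0.243, 0.081], 0.71)]
side cube_01_center []
side cover [([0.415, -0.226, 0.01], 0.75), ([0.398, -0.755, 0.012], 0.57)]
side bin_handle [([0.551, 0.214, 0.084], 0.9)]
t 7.65 tcp [ 0.3532 -0.0099  0.3438] rpy [180.     0.   176.86] open 0.0417 ff 0.0 F [-0.   0.2  0.3] j [ -9.  -4. 117.   0.  67. -96.]
0.093 0.0145 [0.5548 0.3223 0.0708] [179. 325.]
0.093 0.022 [0.5606 0.322  0.0757] [182. 313.]
0.031 0.0145 [0.5515 0.2604 0.0708] [279. 366.]
0.031 0.022 [0.5572 0.2601 0.0757] [282. 354.]
-0.031 0.0145 [0.5481 0.1985 0.0708] [380. 408.]
-0.031 0.022 [0.5539 0.1982 0.0757] [383. 396.]
-0.093 0.0145 [0.5448 0.1366 0.0708] [481. 451.]
-0.093 0.022 [0.5505 0.1363 0.0757] [484. 439.]
```

View pics/o1.png

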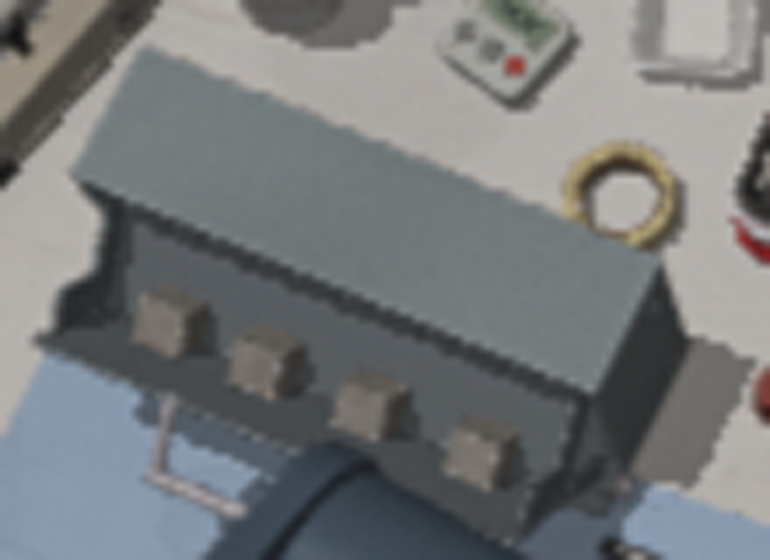

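Four cubes show at crop pixels (172,322), (267,362), (372,405) and (482,452), resting against the tilted front panel.

```bash
python3 - <<'E'
from h import *
x,y,a=RACK
for u,v in((172,322),(267,362),(372,405),(482,452)):
    P=back("top",((u+.5)/7-.5+95,(v+.5)/7-.5+105),.072); d=P[:2]-[x,y]
    print(P.round(4),"local",np.round([d[0]*np.cos(a)+d[1]*np.sin(a),-d[0]*np.sin(a)+d[1]*np.cos(a)],4))
# first pick: cube 4 (nearest box), hover and grasp
P=back("top",((482.5)/7-.5+95,(452.5)/7-.5+105),.072)
plan((.4,.05,.19,176.9),(P[0]-.002,P[1],.17,176.9),(P[0]-.002,P[1],.08,176.9))
E
```

```text
[0.5545 0.3264 0.072 ] local [-0.0278  0.097 ]
[0.5512 0.2673 0.072 ] local [-0.0279  0.0379]
[0.5481 0.2029 0.072 ] local [-0.0275 -0.0267]
[0.5439 0.1354 0.072 ] local [-0.028  -0.0943]
t 7.65 tcp [ 0.3532 -0.0099  0.3438] rpy [180.     0.   176.86] open 0.0417 ff 0.0 F [-0.   0.2  0.3] j [ -9.  -4. 117.   0.  67. -96.]
(0.4, 0.05, 0.19, 176.9) -> [-4.34, 6.24, 8.88] -0.001
(np.float64(0.5419309935868093), np.float64(0.13540212792075101), 0.17, 176.9) -> [-18.05, 15.54, 10.88] -0.001
(np.float64(0.5419309935868093), np.float64(0.13540212792075101), 0.08, 176.9) -> [-18.05, 15.54, 19.88] -0.001
```

Request:
send_rows([
  [-0.1,[-4,5,6],0],
  [-0.1,[-8,9,10.0],0],
  [-0.1,[-13,12,10.9],0],
  [-0.1,[-18.2,15.5,10.9],0],
  [-0.1,[-18.2,15.5,10.9],0],
  [-0.1,[-18.2,15.5,14],0],
  [-0.1,[-18.2,15.5,17],0],
  [-0.1,[-18.2,15.5,18.7],0],
  [-0.1,[-18.2,15.5,19.7],0],
  [-0.1,[-18.2,15.5,19.7],0],
])

```text
time: 8.9
position: [0.5433, 0.1351, 0.1467]
orientation: [-180.0, -0.0, 176.9]
wrist_force: [-0.2, 0.7, -0.1]
opening: 0.0417
finger_force: 0.0
```

Request:
send_rows([
  [-1,[0,0,0],0],
  [-1,[0,0,0],0],
  [-1,[0,0,0],0],
  [-1,[0,0,0],0],
  [-1,[0,0,-1],0],
  [-1,[0,0,-3],0],
  [-1,[0,0,-6],0],
  [-1,[0,0,-9],0],
  [-1,[0,0,-12],0],
  [-1,[0,0,-12],0],
])

```text
time: 10.15
position: [0.5439, 0.1352, 0.2691]
orientation: [179.9, 0.2, 176.9]
wrist_force: [-0.2, 0.5, -0.1]
opening: 0.0279
finger_force: 30.0
```

```bash
cat >> h.py <<'E'
BOX=(.565,-.207,np.radians(-.9))
E
python3 - <<'E'
from h import *
for yy in(-.068,-.02):
  q=wp(BOX,[0,yy,.12])[0]; plan((*q,89.1),(q[0],q[1],.03,89.1))
E
```

```text
t 10.15 tcp [0.5439 0.1352 0.2691] rpy [179.95   0.23 176.92] open 0.0279 ff 30.0 F [-0.2  0.5 -0.1] j [  9.  23.  95.   0.  61. -78.]
(np.float64(0.5639319024227961), np.float64(-0.2749916110087529), np.float64(0.12), 89.1) -> [-4.21, -40.85, 8.41] 1.533
(np.float64(0.5639319024227961), np.float64(-0.2749916110087529), 0.03, 89.1) -> [-4.21, -40.85, 17.41] 1.533
t 10.15 tcp [0.5439 0.1352 0.2691] rpy [179.95   0.23 176.92] open 0.0279 ff 30.0 F [-0.2  0.5 -0.1] j [  9.  23.  95.   0.  61. -78.]
(np.float64(0.5646858536537636), np.float64(-0.2269975326496332), np.float64(0.12), 89.1) -> [-4.02, -36.06, 8.41] 1.533
(np.float64(0.5646858536537636), np.float64(-0.2269975326496332), 0.03, 89.1) -> [-4.02, -36.06, 17.41] 1.533
```

```bash
python3 - <<'E'
from h import *
q=wp(BOX,[0,-.058,.10])[0]; plan((*q,89.1))
E
```

```text
t 10.15 tcp [0.5439 0.1352 0.2691] rpy [179.95   0.23 176.92] open 0.0279 ff 30.0 F [-0.2  0.5 -0.1] j [  9.  23.  95.   0.  61. -78.]
(np.float64(0.5640889755959143), np.float64(-0.2649928446839363), np.float64(0.1), 89.1) -> [-4.17, -39.85, 10.41] 1.533
```

Request:
send_rows([
  [-1,[0,-3,0],0.1],
  [-1,[-0.5,-8,0],0.27],
  [-1,[-1,-13,0],0.45],
  [-1,[-2,-18,0],0.63],
  [-1,[-3,-24,0],0.81],
  [-1,[-4.17,-30,1],1.0],
  [-1,[-4.17,-36,3],1.18],
  [-1,[-4.17,-39.85,6],1.36],
  [-1,[-4.17,-39.85,9],1.533],
  [-1,[-4.17,-39.85,10.4],1.533],
])

```text
time: 11.4
position: [0.5624, -0.2649, 0.1602]
orientation: [-179.8, -0.1, 89.1]
wrist_force: [0.0, 0.2, -0.7]
opening: 0.0281
finger_force: 30.0
```

```bash
python3 - <<'E'
from h import *
q=wp(BOX,[0,-.058,.037])[0]; plan((*q,89.1))
a=snapshot("top");b=snapshot("side")
A=cv2.resize(a[160:240,190:300],None,fx=4,fy=4,interpolation=cv2.INTER_CUBIC);B=cv2.resize(b[150:230,210:290],None,fx=4,fy=4,interpolation=cv2.INTER_CUBIC)
cv2.imwrite("pics/b1.png",np.hstack([A,B])[:,:,::-1])
E
```

```text
t 11.4 tcp [ 0.5624 -0.2649  0.1602] rpy [-1.7981e+02 -1.1000e-01  8.9110e+01] open 0.0281 ff 30.0 F [ 0.   0.2 -0.7] j [-30.  37.  90.   0.  54. -29.]
(np.float64(0.5640889755959143), np.float64(-0.2649928446839363), np.float64(0.037), 89.1) -> [-0.01, 0.16, 5.82] 0.0
```

View pics/b1.png

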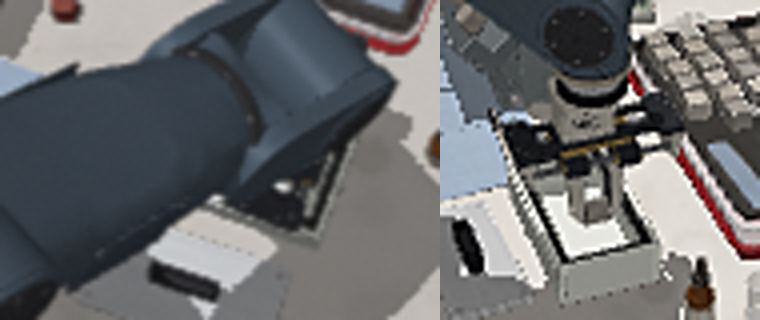

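The cube is held over the box's far end (right panel about (595,205)), well inside the frame. I'll lower and release.

Request:
send_rows([
  [-1,[0,0,1],0],
  [-1,[0,0,3],0],
  [-1,[0,0,4.5],0],
  [-1,[0,0,5.5],0],
  [-1,[0,0,6],0],
  [-1,[0,0,6],0],
  [-0.2,[0,0,6],0],
  [-0.2,[0,0,6],0],
  [-0.2,[0,0,6],0],
  [-0.2,[0,0,6],0],
])

```text
time: 12.75
position: [0.5635, -0.2651, 0.1029]
orientation: [180.0, 0.0, 89.1]
wrist_force: [-0.7, 0.2, -0.1]
opening: 0.0374
finger_force: 0.0
```

Request:
send_rows([
  [-0.2,[0,0,-1],0],
  [-0.2,[0,0,-4],0],
  [-0.2,[0,0,-9],0],
  [-0.2,[6,0,-12],-0.1],
  [-0.2,[12,0,-14],-0.28],
  [-0.2,[18,0,-14],-0.46],
  [-0.2,[24,0,-14],-0.65],
  [-0.2,[30,0,-14],-0.83],
  [-0.2,[34,0,-14],-1.0],
  [-0.2,[34,0,-14],-1.18],
])

```text
time: 14.0
position: [0.5687, 0.0775, 0.2435]
orientation: [180.0, 0.0, 157.2]
wrist_force: [-0.2, -0.4, 0.0]
opening: 0.0372
finger_force: 0.0
```

```bash
python3 - <<'E'
from h import *
x=wp(RACK,[-.0285,-.0267,0])[0]
plan((x[0],x[1],.17,176.9),(x[0],x[1],.082,176.9))
a=snapshot("top");b=snapshot("side")
A=cv2.resize(a[160:240,190:300],None,fx=4,fy=4,interpolation=cv2.INTER_CUBIC);B=cv2.resize(b[150:230,210:290],None,fx=4,fy=4,interpolation=cv2.INTER_CUBIC)
cv2.imwrite("pics/b2.png",np.hstack([A,B])[:,:,::-1])
E
```

```text
t 14.0 tcp [0.5687 0.0775 0.2435] rpy [1.7997e+02 3.0000e-02 1.5722e+02] open 0.0372 ff 0.0 F [-0.2 -0.4  0. ] j [  3.  26.  94.   0.  59. -64.]
(np.float64(0.5470978005890095), np.float64(0.20288031707235626), 0.17, 176.9) -> [6.85, 10.72, 0.85] -0.344
(np.float64(0.5470978005890095), np.float64(0.20288031707235626), 0.082, 176.9) -> [6.85, 10.72, 9.65] -0.344
```

View pics/b2.png

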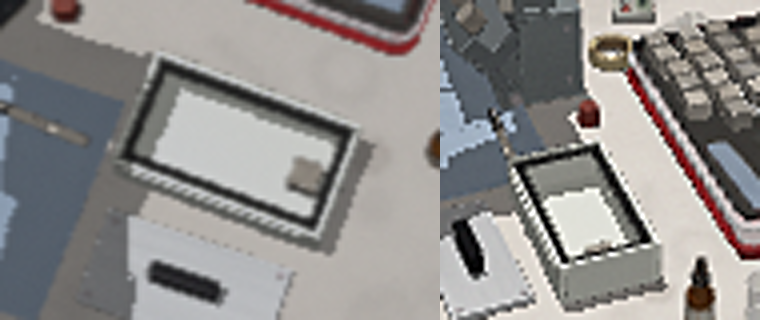

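The first cube lies flat on the box floor at (305,175) in the left panel, near its -y end. Next is cube 3.

Request:
send_rows([
  [-0.15,[2.5,4,0.8],-0.15],
  [-0.15,[5,8,0.8],-0.3],
  [-0.15,[6.85,10.72,0.8],-0.344],
  [-0.15,[6.85,10.72,0.8],-0.344],
  [-0.15,[6.85,10.72,4],-0.344],
  [-0.15,[6.85,10.72,7],-0.344],
  [-0.15,[6.85,10.72,9],-0.344],
  [-0.15,[6.85,10.72,9.7],-0.344],
  [-0.15,[6.85,10.72,9.7],-0.344],
  [-1,[6.85,10.72,9.7],-0.344],
])

```text
time: 15.35
position: [0.5489, 0.2002, 0.1467]
orientation: [180.0, 0.1, 176.3]
wrist_force: [0.4, 0.0, 0.5]
opening: 0.0336
finger_force: 0.0
```

Request:
send_rows([
  [-1,[0,0,0],0],
  [-1,[0,0,0],0],
  [-1,[0,0,0],0],
  [-1,[0,0,0],0],
  [-1,[0,0,-1],0],
  [-1,[0,0,-3],0],
  [-1,[0,0,-6],0],
  [-1,[0,0,-9],0],
  [-1,[0,0,-12],0],
  [-1,[0,0,-12],0],
])

```text
time: 16.6
position: [0.549, 0.2007, 0.2682]
orientation: [179.9, 0.2, 176.4]
wrist_force: [-0.0, 0.1, -0.7]
opening: 0.0281
finger_force: 30.0
```

```bash
python3 - <<'E'
from h import *
P=back("top",((305.5)/4-.5+190,(175.5)/4-.5+160),.022);x,y,a=BOX;d=P[:2]-[x,y];print("cube",P.round(3),"box local",np.round([d[0]*np.cos(a)+d[1]*np.sin(a),-d[0]*np.sin(a)+d[1]*np.cos(a)],4))
q=wp(BOX,[0,-.014,.1])[0]; plan((*q,89.1))
E
```

```text
cube [ 0.565 -0.275  0.022] box local [ 0.001  -0.0685]
t 16.6 tcp [0.549  0.2007 0.2682] rpy [179.92   0.22 176.41] open 0.0281 ff 30.0 F [-0.   0.1 -0.7] j [ 16.  26.  92.   0.  63. -71.]
(np.float64(0.5647800975576345), np.float64(-0.22099827285474324), np.float64(0.1), 89.1) -> [-4.22, -41.99, 10.32] 1.524
```

Request:
send_rows([
  [-1,[0,-3,0],0.1],
  [-1,[-0.5,-8,0],0.27],
  [-1,[-1,-13,0],0.45],
  [-1,[-2,-19,0],0.63],
  [-1,[-3,-25,0],0.81],
  [-1,[-4.2,-31,0],1.0],
  [-1,[-4.2,-37,2],1.18],
  [-1,[-4.2,-42,4],1.36],
  [-1,[-4.2,-42,8],1.524],
  [-1,[-4.2,-42,10],1.524],
])

```text
time: 17.85
position: [0.5626, -0.2215, 0.1626]
orientation: [-179.8, -0.1, 88.9]
wrist_force: [0.1, 0.7, 0.1]
opening: 0.028
finger_force: 30.0
```

```bash
python3 - <<'E'
from h import *
q=wp(BOX,[0,-.014,.037])[0]; read_state(); plan((*q,89.1))
E
```

```text
t 17.85 tcp [ 0.5626 -0.2215  0.1626] rpy [-1.7978e+02 -1.0000e-01  8.8870e+01] open 0.028 ff 30.0 F [0.1 0.7 0.1] j [-26.  35.  92.   0.  53. -25.]
(np.float64(0.5647800975576345), np.float64(-0.22099827285474324), np.float64(0.037), 89.1) -> [0.06, 0.22, 6.06] -0.004
```

Request:
send_rows([
  [-1,[0,0.1,1],0],
  [-1,[0,0.1,3],0],
  [-1,[0,0.1,4.8],0],
  [-1,[0,0.1,5.8],0],
  [-1,[0,0.1,6.3],0],
  [-1,[0,0.1,6.3],0],
  [-0.2,[0,0.1,6.3],0],
  [-0.2,[0,0.1,6.3],0],
  [-0.2,[0,0.1,6.3],0],
  [-0.2,[0,0.1,6.3],0],
])

```text
time: 19.1
position: [0.5651, -0.2214, 0.1029]
orientation: [180.0, 0.0, 89.1]
wrist_force: [0.3, -1.1, 0.2]
opening: 0.0375
finger_force: 0.0
```

Request:
send_rows([
  [-0.2,[0,0,-1],0],
  [-0.2,[0,0,-4],0],
  [-0.2,[0,0,-9],0],
  [-0.2,[6,0,-12],-0.1],
  [-0.2,[12,0,-14],-0.28],
  [-0.2,[18,0,-14],-0.46],
  [-0.2,[24,0,-14],-0.65],
  [-0.2,[30,0,-14],-0.83],
  [-0.2,[36,0,-14],-1.0],
  [-0.2,[40,0,-14],-1.18],
])

```text
time: 20.35
position: [0.5711, 0.1811, 0.2436]
orientation: [180.0, 0.0, 157.1]
wrist_force: [1.0, -1.0, 0.0]
opening: 0.0371
finger_force: 0.0
```

```bash
python3 - <<'E'
from h import *
x=wp(RACK,[-.0285,.0379,0])[0]
plan((x[0],x[1],.17,176.9),(x[0],x[1],.082,176.9))
a=snapshot("top");b=snapshot("side")
A=cv2.resize(a[160:240,200:290],None,fx=4,fy=4,interpolation=cv2.INTER_CUBIC);B=cv2.resize(a[105:185,95:205],None,fx=4,fy=4,interpolation=cv2.INTER_CUBIC)
cv2.imwrite("pics/b3.png",np.hstack([A,B])[:,:,::-1])
E
```

```text
t 20.35 tcp [0.5711 0.1811 0.2436] rpy [1.7997e+02 4.0000e-02 1.5711e+02] open 0.0371 ff 0.0 F [ 1. -1.  0.] j [ 13.  29.  90.   0.  61. -54.]
(np.float64(0.550591291907826), np.float64(0.2673857859754295), 0.17, 176.9) -> [5.24, 7.15, 0.86] -0.345
(np.float64(0.550591291907826), np.float64(0.2673857859754295), 0.082, 176.9) -> [5.24, 7.15, 9.66] -0.345
```

View pics/b3.png

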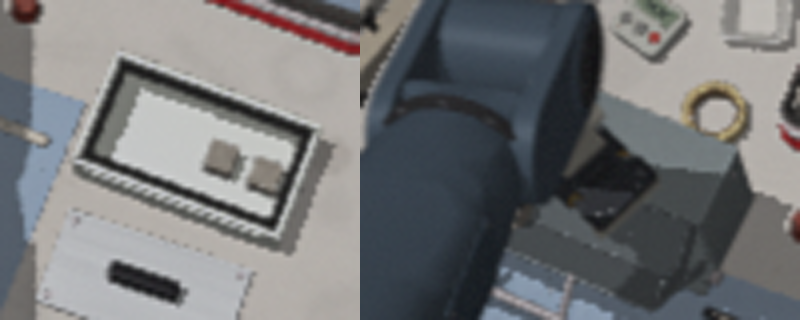

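Two cubes lie flat at (222,159) and (267,176) in the left panel. Next is cube 2.

Request:
send_rows([
  [-0.15,[2.5,3.5,0.8],-0.15],
  [-0.15,[5,7,0.8],-0.3],
  [-0.15,[5.3,7.3,0.8],-0.345],
  [-0.15,[5.3,7.3,0.8],-0.345],
  [-0.15,[5.3,7.3,4],-0.345],
  [-0.15,[5.3,7.3,7],-0.345],
  [-0.15,[5.3,7.3,9],-0.345],
  [-0.15,[5.3,7.3,9.7],-0.345],
  [-0.15,[5.3,7.3,9.7],-0.345],
  [-1,[5.3,7.3,9.7],-0.345],
])

```text
time: 21.7
position: [0.5521, 0.2667, 0.1467]
orientation: [180.0, 0.1, 176.4]
wrist_force: [0.1, -0.3, -0.2]
opening: 0.0335
finger_force: 0.0
```

Request:
send_rows([
  [-1,[0,0,0],0],
  [-1,[0,0,0],0],
  [-1,[0,0,0],0],
  [-1,[0,0,0],0],
  [-1,[0,0,-1],0],
  [-1,[0,0,-3],0],
  [-1,[0,0,-6],0],
  [-1,[0,0,-9],0],
  [-1,[0,0,-12],0],
  [-1,[0,0,-12],0],
])

```text
time: 22.95
position: [0.5523, 0.2669, 0.269]
orientation: [179.9, 0.3, 176.5]
wrist_force: [0.5, 0.3, -1.0]
opening: 0.0284
finger_force: 30.0
```

```bash
python3 - <<'E'
from h import *
x,y,a=BOX
for u,v in((222,159),(267,176)):
  P=back("top",((u+.5)/4-.5+200,(v+.5)/4-.5+160),.022);d=P[:2]-[x,y];print("cube",P.round(3),"box local",np.round([d[0]*np.cos(a)+d[1]*np.sin(a),-d[0]*np.sin(a)+d[1]*np.cos(a)],4))
q=wp(BOX,[0,.028,.1])[0]; plan((*q,89.1))
E
```

```text
cube [ 0.566 -0.231  0.022] box local [ 0.0009 -0.024 ]
cube [ 0.565 -0.278  0.022] box local [ 0.0007 -0.0706]
t 22.95 tcp [0.5523 0.2669 0.269 ] rpy [179.88   0.27 176.46] open 0.0284 ff 30.0 F [ 0.5  0.3 -1. ] j [ 21.  29.  87.   0.  64. -65.]
(np.float64(0.5654398048847309), np.float64(-0.17900345429051348), np.float64(0.1), 89.1) -> [-4.06, -44.42, 10.4] 1.525
```

Request:
send_rows([
  [-1,[0,-3,0],0.1],
  [-1,[-0.5,-8,0],0.27],
  [-1,[-1,-14,0],0.45],
  [-1,[-2,-20,0],0.63],
  [-1,[-3,-26,0],0.81],
  [-1,[-4.0,-32,0],1.0],
  [-1,[-4.0,-38,1],1.18],
  [-1,[-4.0,-44.4,2],1.36],
  [-1,[-4.0,-44.4,6],1.525],
  [-1,[-4.0,-44.4,10],1.525],
])

```text
time: 24.2
position: [0.5635, -0.1799, 0.1642]
orientation: [-180.0, -0.0, 88.9]
wrist_force: [0.4, -0.9, -0.6]
opening: 0.0287
finger_force: 30.0
```

```bash
python3 - <<'E'
from h import *
q=wp(BOX,[0,.028,.037])[0]; plan((*q,89.1))
E
```

```text
t 24.2 tcp [ 0.5635 -0.1799  0.1642] rpy [-1.7998e+02 -1.0000e-02  8.8850e+01] open 0.0287 ff 30.0 F [ 0.4 -0.9 -0.6] j [-22.  34.  95.   0.  51. -21.]
(np.float64(0.5654398048847309), np.float64(-0.17900345429051348), np.float64(0.037), 89.1) -> [0.09, 0.19, 6.22] -0.004
```

Request:
send_rows([
  [-1,[0,0,1],0],
  [-1,[0,0,3],0],
  [-1,[0,0,4.8],0],
  [-1,[0,0,5.8],0],
  [-1,[0,0,6.3],0],
  [-1,[0,0,6.3],0],
  [-0.2,[0,0,6.3],0],
  [-0.2,[0,0,6.3],0],
  [-0.2,[0,0,6.3],0],
  [-0.2,[0,0,6.3],0],
])

```text
time: 25.45
position: [0.5642, -0.1791, 0.1028]
orientation: [180.0, 0.0, 89.1]
wrist_force: [0.2, 0.0, -0.0]
opening: 0.0373
finger_force: 0.0
```

Request:
send_rows([
  [-0.2,[0,0,-1],0],
  [-0.2,[0,0,-4],0],
  [-0.2,[0,0,-9],0],
  [-0.2,[6,0,-12],-0.1],
  [-0.2,[12,0,-14],-0.28],
  [-0.2,[18,0,-14],-0.46],
  [-0.2,[24,0,-14],-0.65],
  [-0.2,[30,0,-14],-0.83],
  [-0.2,[36,0,-14],-1.0],
  [-0.2,[42,0,-14],-1.18],
])

```text
time: 26.7
position: [0.5706, 0.2429, 0.2436]
orientation: [180.0, 0.0, 157.0]
wrist_force: [0.8, -0.0, 0.0]
opening: 0.0369
finger_force: 0.0
```

```bash
python3 - <<'E'
from h import *
x=wp(RACK,[-.0285,.097,0])[0]
plan((x[0],x[1],.17,176.9),(x[0],x[1],.082,176.9))
E
```

```text
t 26.7 tcp [0.5706 0.2429 0.2436] rpy [1.7997e+02 4.0000e-02 1.5703e+02] open 0.0369 ff 0.0 F [ 0.8 -0.   0. ] j [ 19.  31.  87.  -0.  62. -48.]
(np.float64(0.5537873497552261), np.float64(0.3263993031917086), 0.17, 176.9) -> [4.81, 7.03, 0.86] -0.347
(np.float64(0.5537873497552261), np.float64(0.3263993031917086), 0.082, 176.9) -> [4.81, 7.03, 9.66] -0.347
```

Request:
send_rows([
  [-0.15,[2.5,3.5,0.8],-0.15],
  [-0.15,[4.8,7,0.8],-0.3],
  [-0.15,[4.9,7.1,0.8],-0.347],
  [-0.15,[4.9,7.1,0.8],-0.347],
  [-0.15,[4.9,7.1,4],-0.347],
  [-0.15,[4.9,7.1,7],-0.347],
  [-0.15,[4.9,7.1,9],-0.347],
  [-0.15,[4.9,7.1,9.7],-0.347],
  [-0.15,[4.9,7.1,9.7],-0.347],
  [-1,[4.9,7.1,9.7],-0.347],
])

```text
time: 27.95
position: [0.5544, 0.3257, 0.1468]
orientation: [180.0, 0.1, 176.6]
wrist_force: [-0.7, 0.3, 0.2]
opening: 0.0334
finger_force: 0.0
```

Request:
send_rows([
  [-1,[0,0,0],0],
  [-1,[0,0,0],0],
  [-1,[0,0,0],0],
  [-1,[0,0,0],0],
  [-1,[0,0,-1],0],
  [-1,[0,0,-3],0],
  [-1,[0,0,-6],0],
  [-1,[0,0,-9],0],
  [-1,[0,0,-12],0],
  [-1,[0,0,-12],0],
])

```text
time: 29.2
position: [0.5546, 0.3258, 0.2692]
orientation: [179.9, 0.3, 176.6]
wrist_force: [-0.4, -0.2, 0.7]
opening: 0.0286
finger_force: 30.0
```

```bash
python3 - <<'E'
from h import *
a=snapshot("top")
A=cv2.resize(a[160:240,200:290],None,fx=6,fy=6,interpolation=cv2.INTER_CUBIC)
cv2.imwrite("pics/b4.png",A[:,:,::-1])
q=wp(BOX,[0,.066,.1])[0]; plan((*q,89.1))
E
```

```text
t 29.25 tcp [0.554  0.3256 0.2671] rpy [1.7994e+02 1.1000e-01 1.7657e+02] open 0.0285 ff 30.0 F [ 0.4 -0.3 -1.2] j [ 26.  32.  82.   0.  66. -60.]
(np.float64(0.5660366829425801), np.float64(-0.1410081422562104), np.float64(0.1), 89.1) -> [-3.98, -46.5, 10.21] 1.527
```

View pics/b4.png

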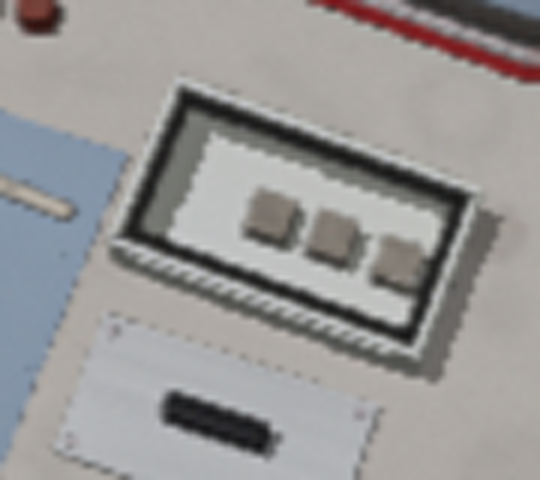

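Three cubes lie flat in a row, at (272,217), (334,238) and (398,262). I'll place the fourth.

Request:
send_rows([
  [-1,[0,-3,0],0.1],
  [-1,[-0.5,-9,0],0.27],
  [-1,[-1,-15,0],0.45],
  [-1,[-2,-21,0],0.63],
  [-1,[-3,-27,0],0.81],
  [-1,[-4.0,-33,0],1.0],
  [-1,[-4.0,-39,0],1.18],
  [-1,[-4.0,-45,0],1.36],
  [-1,[-4.0,-46.5,4],1.527],
  [-1,[-4.0,-46.5,8],1.527],
])

```text
time: 30.5
position: [0.5654, -0.1425, 0.1839]
orientation: [-180.0, -0.0, 88.8]
wrist_force: [0.5, -0.3, -1.7]
opening: 0.0283
finger_force: 30.0
```

```bash
python3 - <<'E'
from h import *
q=wp(BOX,[0,.066,.037])[0]; plan((*q,89.1))
E
```

```text
t 30.5 tcp [ 0.5654 -0.1425  0.1839] rpy [-1.7996e+02 -1.0000e-02  8.8820e+01] open 0.0283 ff 30.0 F [ 0.5 -0.3 -1.7] j [-19.  32.  95.  -0.  53. -18.]
(np.float64(0.5660366829425801), np.float64(-0.1410081422562104), np.float64(0.037), 89.1) -> [0.15, 0.07, 8.19] -0.005
```

Request:
send_rows([
  [-1,[0,0,2],0],
  [-1,[0,0,4.5],0],
  [-1,[0,0,6.5],0],
  [-1,[0,0,7.8],0],
  [-1,[0,0,8.4],0],
  [-1,[0,0,8.4],0],
  [-0.2,[0,0,8.4],0],
  [-0.2,[0,0,8.4],0],
  [-0.2,[0,0,8.4],0],
  [-0.2,[0,0,8.4],0],
])

```text
time: 31.75
position: [0.5661, -0.1411, 0.1019]
orientation: [180.0, 0.0, 89.1]
wrist_force: [-0.4, -0.1, -0.2]
opening: 0.0372
finger_force: 0.0
```

Request:
send_rows([
  [-0.2,[0,0,-1],0],
  [-0.2,[0,0,-4],0],
  [-0.2,[0,0,-9],0],
  [-0.5,[5,-3,-12],0],
  [-0.5,[11,-5,-12],0],
  [-0.5,[17,-7,-12],0],
  [-0.5,[23,-8.5,-12],0.02],
  [-0.5,[29,-10,-12],0.04],
  [-0.5,[34,-10,-12],0.04],
  [-0.5,[36,-10,-12],0.04],
])

```text
time: 33.0
position: [0.4715, 0.2228, 0.2224]
orientation: [179.9, -0.0, 86.9]
wrist_force: [0.2, -0.5, -0.1]
opening: 0.0227
finger_force: 0.0
```

```bash
python3 - <<'E'
from h import *
a=snapshot("top")
A=cv2.resize(a[105:245,100:290],None,fx=4,fy=4,interpolation=cv2.INTER_CUBIC)
cv2.imwrite("pics/b5.png",A[:,:,::-1])
plan((.4661,.2340,.16,86.9),(.4661,.2340,.070,86.9))
E
```

```text
t 33.05 tcp [0.4717 0.2233 0.2223] rpy [ 1.7994e+02 -5.0000e-02  8.6920e+01] open 0.0232 ff 0.0 F [-0.8  0.6  0.1] j [ 20.  23. 103.   0.  54.  23.]
(0.4661, 0.234, 0.16, 86.9) -> [1.04, -0.62, -0.27] 0.0
(0.4661, 0.234, 0.07, 86.9) -> [1.04, -0.62, 8.73] 0.0
```

View pics/b5.png

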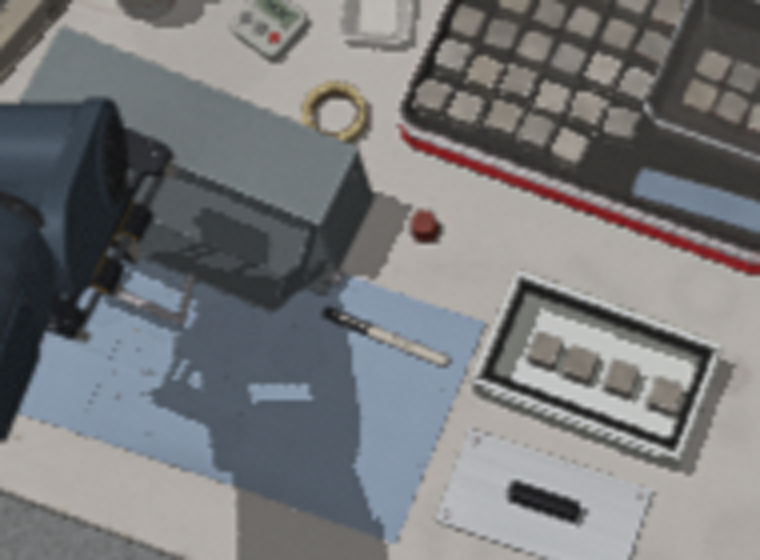

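All four cubes lie flat in one layer ((545,350) to (665,395)), and the open bin is empty. I'll grip the handle and shut it.

Request:
send_rows([
  [-0.5,[1.0,-0.6,1],0],
  [-0.5,[1.0,-0.6,3.5],0],
  [-0.5,[1.0,-0.6,6],0],
  [-0.5,[1.0,-0.6,8],0],
  [-0.5,[1.0,-0.6,8.7],0],
  [-0.5,[1.0,-0.6,8.7],0],
  [-1,[1.0,-0.6,8.7],0],
  [-1,[1.0,-0.6,8.7],0],
  [-1,[1.0,-0.6,8.7],0],
  [-1,[1.0,-0.6,8.7],0],
])

```text
time: 34.3
position: [0.4654, 0.2308, 0.1351]
orientation: [-179.9, 0.0, 86.8]
wrist_force: [-7.0, 1.3, 5.0]
opening: 0.009
finger_force: 30.0
```

```bash
python3 - <<'E'
from h import *
r=.1236;a0=np.arctan2(50,113)
h=[wp(RACK,[-r*np.sin(a0+t),0,.016+r*np.cos(a0+t)])[0] for t in np.linspace(.7,-.01,8)]
p=np.array(read_state()["position"]);o=p-[0,0,.065]-h[0]
print(o); plan(*[(*(q+o).round(4),86.9) for q in h])
E
```

```text
[-6.74505007e-04 -3.17009291e-03 -9.62948607e-05]
t 34.3 tcp [0.4654 0.2308 0.1351] rpy [-1.7987e+02  2.0000e-02  8.6790e+01] open 0.009 ff 30.0 F [-7.   1.3  5. ] j [ 21.  31. 106.   0.  43.  24.]
(np.float64(0.4654), np.float64(0.2308), np.float64(0.0701), 86.9) -> [-0.0, -0.0, 0.0] -0.002
(np.float64(0.4715), np.float64(0.2305), np.float64(0.0811), 86.9) -> [0.0, 0.61, -1.1] -0.002
(np.float64(0.4786), np.float64(0.2301), np.float64(0.0914), 86.9) -> [0.0, 1.32, -2.13] -0.002
(np.float64(0.4867), np.float64(0.2297), np.float64(0.1009), 86.9) -> [0.01, 2.13, -3.08] -0.002
(np.float64(0.4958), np.float64(0.2292), np.float64(0.1096), 86.9) -> [0.01, 3.04, -3.95] -0.002
(np.float64(0.5057), np.float64(0.2287), np.float64(0.1173), 86.9) -> [0.01, 4.03, -4.72] -0.002
(np.float64(0.5163), np.float64(0.2281), np.float64(0.1239), 86.9) -> [0.01, 5.1, -5.38] -0.002
(np.float64(0.5275), np.float64(0.2275), np.float64(0.1294), 86.9) -> [0.01, 6.22, -5.93] -0.002
```

Request:
send_rows([
  [-1,[0,0.6,-1.1],0],
  [-1,[0,1.3,-2.1],0],
  [-1,[0,2.1,-3.1],0],
  [-1,[0,3,-3.95],0],
  [-1,[0,4,-4.7],0],
  [-1,[0,5.1,-5.4],0],
  [-1,[0,6.2,-5.9],0],
  [-1,[0,6.6,-6.1],0],
  [-1,[0,6.7,-6.1],0],
  [-1,[0,6.7,-6.1],0],
])

```text
time: 35.55
position: [0.5276, 0.2274, 0.195]
orientation: [-179.1, 0.2, 86.8]
wrist_force: [-36.5, 2.8, 17.8]
opening: 0.0093
finger_force: 30.0
```

Request:
send_rows([
  [-1,[0,0.3,0],0],
  [-1,[0,0.5,0],0],
  [-1,[0,0.5,0],0],
  [-1,[0,0.5,0],0],
  [-1,[0,0.5,0],0],
  [-1,[0,0.5,0],0],
  [-1,[0,0.5,0],0],
  [-1,[0,0.5,0],0],
  [-1,[0,0.5,0],0],
  [-1,[0,0.5,0],0],
])

```text
time: 36.8
position: [0.5292, 0.2274, 0.1947]
orientation: [-178.5, 0.2, 86.8]
wrist_force: [-58.1, 5.9, 33.0]
opening: 0.0105
finger_force: 30.0
```

Request:
send_rows([
  [-1,[0,-0.4,0],0],
  [-1,[0,-0.7,0],0],
  [-0.5,[0,-0.7,0],0],
  [-0.4,[0,-0.7,0],0],
  [-0.4,[0,-0.7,0],0],
  [-0.4,[0,-0.7,-1],0],
  [-0.4,[0,-0.7,-3],0],
  [-0.4,[0,-0.7,-6],0],
  [-0.4,[0,-2,-10],0],
  [-0.4,[-4,-3,-14],0],
])

```text
time: 38.05
position: [0.5058, 0.1892, 0.3376]
orientation: [179.9, -0.0, 86.9]
wrist_force: [0.6, -0.7, 0.5]
opening: 0.0277
finger_force: 0.0
```

Request:
send_rows([
  [-0.3,[-5,-5,0],0],
  [-0.3,[-10,-10,0],0],
  [-0.3,[-10,-15,0],0],
  [-0.3,[-10,-20,0],0],
  [-0.3,[-10,-20,0],0],
  [-0.3,[-10,-20,0],0],
  [-0.3,[-10,-20,0],0],
  [-0.3,[-10,-20,0],0],
  [-0.3,[-10,-20,0],0],
  [-0.3,[-10,-20,0],0],
])

```text
time: 39.3
position: [0.301, 0.0999, 0.3357]
orientation: [-180.0, 0.0, 86.8]
wrist_force: [0.5, 0.6, -0.8]
opening: 0.0322
finger_force: 0.0
```

```bash
python3 - <<'E'
from h import *
plan()
a=snapshot("top");cv2.imwrite("pics/full6.png",a[:,:,::-1])
A=cv2.resize(a[105:255,90:290],None,fx=4,fy=4,interpolation=cv2.INTER_CUBIC)
cv2.imwrite("pics/b6.png",A[:,:,::-1])
print(look_for("cover","top"),look_for("bin_handle","top"))
E
```

```text
t 39.3 tcp [0.301  0.0999 0.3357] rpy [-179.98    0.     86.79] open 0.0322 ff 0.0 F [ 0.5  0.6 -0.8] j [ 10.  -8. 122.  -0.  67.  13.]
[{'position': [0.3924, -0.7452, 0.0079], 'confidence': 0.95}, {'position': [0.4168, -0.2081, 0.0075], 'confidence': 0.94}] [{'position': [0.5718, 0.2288, 0.0932], 'confidence': 0.84}]
```

View pics/b6.png

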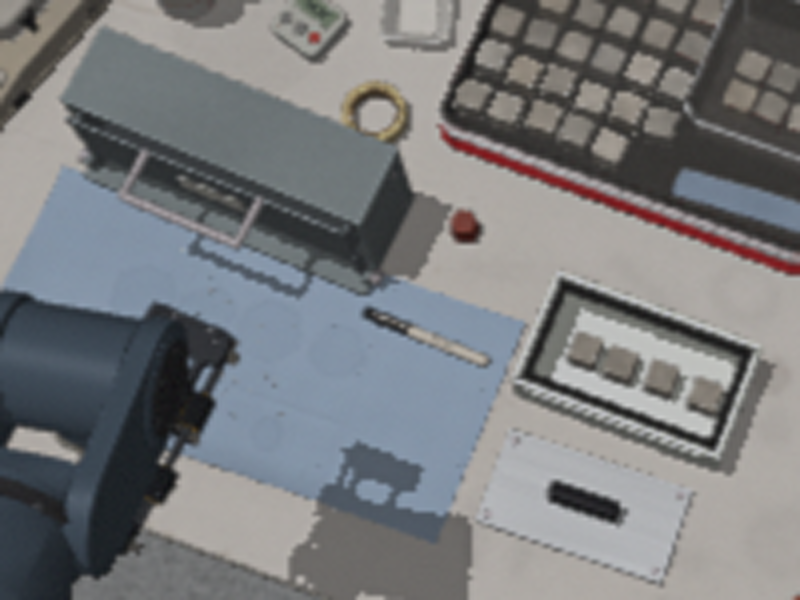

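The bin is shut and looks as it did at the start. The cover is unmoved at (585,502), grey-silver and in front of the box; the purple look-alike is elsewhere. I'll refine the box and cover-handle poses from their black parts.

```bash
cat > m.py <<'E'
from h import *
def rect(img,x0,x1,y0,y1,z,th=60,hole=False):
    k=8;g=cv2.resize(cv2.cvtColor(img[y0:y1,x0:x1],cv2.COLOR_BGR2GRAY),None,fx=k,fy=k,interpolation=cv2.INTER_CUBIC)
    m=(g<th).astype(np.uint8);C,H=cv2.findContours(m,cv2.RETR_CCOMP,cv2.CHAIN_APPROX_NONE)
    i=max(range(len(C)),key=lambda i:cv2.contourArea(C[i])*((H[0][i][3]>=0)==hole))
    P=np.array([back("top",((u+.5)/k-.5+x0,(v+.5)/k-.5+y0),z)[:2] for u,v in C[i][:,0]])
    (c,wh,a)=cv2.minAreaRect((P*1000).astype(np.float32))
    if wh[0]>wh[1]:wh=wh[::-1];a-=90
    return np.round(np.array(c)/1000,4),np.round(wh,1),round((a+90)%180-90,2)
E
python3 - <<'E'
from m import *
im=cv2.imread("pics/full6.png")
for th in(60,80,100):
  print(th,"frame outer",rect(im,212,285,168,225,.053,th),"hole",rect(im,212,285,168,225,.053,th,True),"handle",rect(im,222,250,220,240,.039,th))
E
```

```text
60 frame outer (array([ 0.5639, -0.2058]), array([104.1, 195.6]), -0.88) hole (array([ 0.5624, -0.207 ]), array([ 92.1, 185.3]), -0.88) handle (array([ 0.4239, -0.2053]), array([18.4, 67.7]), 1.58)Traceback (most recent call last):
  File "<stdin>", line 4, in <module>
  File "m.py", line 6, in rect
    P=np.array([back("top",((u+.5)/k-.5+x0,(v+.5)/k-.5+y0),z)[:2] for u,v in C[i][:,0]])
                ~~~~^^^^^^^^^^^^^^^^^^^^^^^^^^^^^^^^^^^^^^^^^
  File "h.py", line 8, in back
    p=camera_params(c);K=p["intrinsics"];M=np.array(p["cam_to_world"])
ValueError: time passes only in moves, steps and waits
```

```bash
sed -i 's/^BOX.*/BOX=(.5640,-.2065,np.radians(-.9))/' h.py; python3 - <<'E'
from h import *
plan((.4242,-.2055,.12,90.9),(.4242,-.2055,.034,90.9))
E
```

```text
t 39.45 tcp [0.3009 0.0999 0.3357] rpy [-180.      0.     86.79] open 0.0324 ff 0.0 F [ 0.4  0.4 -0.2] j [ 10.  -8. 122.   0.  67.  13.]
(0.4242, -0.2055, 0.12, 90.9) -> [-29.8, 14.02, 15.07] -0.072
(0.4242, -0.2055, 0.034, 90.9) -> [-29.8, 14.02, 23.67] -0.072
```

Request:
send_rows([
  [-0.15,[-4,2,1],0],
  [-0.15,[-9,4,3],-0.03],
  [-0.15,[-14,6.5,5],-0.072],
  [-0.15,[-19,9,8],-0.072],
  [-0.15,[-24,11.5,11],-0.072],
  [-0.15,[-29.8,14,14],-0.072],
  [-0.15,[-29.8,14,15],-0.072],
  [-0.15,[-29.8,14,15],-0.072],
  [-0.15,[-29.8,14,15],-0.072],
  [-0.15,[-29.8,14,15],-0.072],
])

```text
time: 40.7
position: [0.4241, -0.2047, 0.1867]
orientation: [179.9, 0.0, 91.0]
wrist_force: [0.4, -0.1, -0.0]
opening: 0.0396
finger_force: 0.0
```

```bash
python3 - <<'E'
from h import *
plan((.4242,-.2055,.12,90.9),(.4242,-.2055,.034,90.9))
a=snapshot("top");b=snapshot("side")
A=cv2.resize(a[180:250,190:300],None,fx=4,fy=4,interpolation=cv2.INTER_CUBIC);B=cv2.resize(b[160:230,180:270],None,fx=4,fy=4,interpolation=cv2.INTER_CUBIC)
cv2.imwrite("pics/c7.png",np.hstack([A,B])[:,:,::-1])
E
```

```text
t 40.7 tcp [ 0.4241 -0.2047  0.1867] rpy [1.7993e+02 4.0000e-02 9.0990e+01] open 0.0396 ff 0.0 F [ 0.4 -0.1 -0. ] j [-31.  22. 112.   0.  46. -32.]
(0.4242, -0.2055, 0.12, 90.9) -> [-0.08, 0.01, 0.17] 0.002
(0.4242, -0.2055, 0.034, 90.9) -> [-0.08, 0.01, 8.77] 0.002
```

View pics/c7.png

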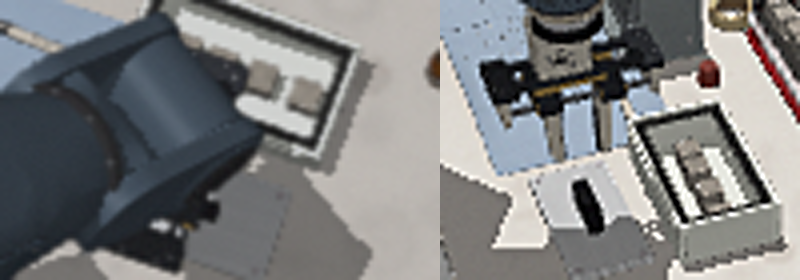

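The gripper is above the cover handle (right panel about (585,205)), and the cover hasn't moved. I'll descend and grip.

Request:
send_rows([
  [-0.15,[0,0,2],0],
  [-0.15,[0,0,4.5],0],
  [-0.15,[0,0,6.5],0],
  [-0.15,[0,0,8],0],
  [-0.15,[0,0,8.6],0],
  [-0.15,[0,0,8.6],0],
  [-1,[0,0,8.6],0],
  [-1,[0,0,8.6],0],
  [-1,[0,0,8.6],0],
  [-1,[0,0,8.6],0],
])

```text
time: 42.05
position: [0.4242, -0.2056, 0.1001]
orientation: [180.0, 0.0, 90.9]
wrist_force: [-0.8, 0.3, 6.3]
opening: 0.0176
finger_force: 30.0
```

Request:
send_rows([
  [-1,[0,0,0],0],
  [-1,[0,0,0],0],
  [-1,[0,0,-1],0],
  [-1,[0,0,-2.5],0],
  [-1,[0,0,-4],0],
  [-1,[0,0,-6],0],
  [-1,[0,0,-8],0],
  [-1,[0,0,-10],0],
  [-1,[0,0,-10],0],
  [-1,[0,0,-10],0],
])

```text
time: 43.3
position: [0.4237, -0.2054, 0.1995]
orientation: [-180.0, -0.0, 90.9]
wrist_force: [-0.1, 0.7, -1.7]
opening: 0.0177
finger_force: 30.0
```

```bash
python3 - <<'E'
from h import *
plan((*BOX[:2],.134,89.1),(*BOX[:2],.087,89.1))
E
```

```text
t 43.3 tcp [ 0.4237 -0.2054  0.1995] rpy [-1.7998e+02 -1.0000e-02  9.0920e+01] open 0.0177 ff 30.0 F [-0.1  0.7 -1.7] j [-32.  20. 111.  -0.  48. -32.]
(0.564, -0.2065, 0.134, 89.1) -> [-0.34, 14.03, 0.05] 0.032
(0.564, -0.2065, 0.087, 89.1) -> [-0.34, 14.03, 4.75] 0.032
```

Request:
send_rows([
  [-1,[0,2,0],0],
  [-1,[-0.1,5,0],0.01],
  [-1,[-0.2,8,0],0.02],
  [-1,[-0.3,11,0],0.03],
  [-1,[-0.34,13,0],0.032],
  [-1,[-0.34,14.03,0],0.032],
  [-1,[-0.34,14.03,0],0.032],
  [-1,[-0.34,14.03,1],0.032],
  [-1,[-0.34,14.03,2],0.032],
  [-1,[-0.34,14.03,2],0.032],
])

```text
time: 44.55
position: [0.5635, -0.2066, 0.1786]
orientation: [-179.9, -0.0, 89.1]
wrist_force: [-0.1, 0.2, -2.1]
opening: 0.0178
finger_force: 30.0
```

```bash
python3 - <<'E'
from h import *
plan((*BOX[:2],.088,89.1))
im=snapshot("side");cv2.imwrite("pics/s8.png",im[:,:,::-1]);cv2.imwrite("pics/t8.png",snapshot("top")[:,:,::-1])
# predicted cover corners side view vs edges later
p=np.array(read_state()["position"])
E
```

```text
t 44.55 tcp [ 0.5635 -0.2066  0.1786] rpy [-1.7989e+02 -5.0000e-02  8.9070e+01] open 0.0178 ff 30.0 F [-0.1  0.2 -2.1] j [-25.  34.  93.  -0.  54. -24.]
(0.564, -0.2065, 0.088, 89.1) -> [0.01, 0.05, 2.56] -0.0
```

Request:
send_rows([
  [-1,[0,0,0.5],0],
  [-1,[0,0,1],0],
  [-1,[0,0,1.5],0],
  [-1,[0,0,2],0],
  [-1,[0,0,2.3],0],
  [-1,[0,0,2.5],0],
  [-1,[0,0,2.6],0],
  [-1,[0,0,2.6],0],
  [-1,[0,0,2.6],0],
  [-1,[0,0,2.6],0],
])

```text
time: 45.9
position: [0.5643, -0.2067, 0.1538]
orientation: [180.0, 0.0, 89.1]
wrist_force: [0.4, -0.1, -1.8]
opening: 0.0177
finger_force: 30.0
```

Request:
send_rows([
  [-1,[0,0,0.1],0],
  [-1,[0,0,0.2],0],
  [-1,[0,0,0.3],0],
  [-1,[0,0,0.4],0],
  [-1,[0,0,0.5],0],
  [-1,[0,0,0.6],0],
  [-1,[0,0,0.7],0],
  [-1,[0,0,0.8],0],
  [-1,[0,0,0.8],0],
  [-1,[0,0,0.8],0],
])

```text
time: 47.15
position: [0.5643, -0.2067, 0.1461]
orientation: [180.0, 0.0, 89.1]
wrist_force: [-3.3, 0.7, 7.7]
opening: 0.0179
finger_force: 30.0
```

Request:
send_rows([
  [-0.5,[0,0,0],0],
  [-0.2,[0,0,0],0],
  [-0.2,[0,0,0],0],
  [-0.2,[0,0,-1],0],
  [-0.2,[0,0,-3],0],
  [-0.2,[0,0,-5],0],
  [-1,[0,0,-5],0],
  [-1,[0,0,-5],0],
  [-1,[0,0,-5],0],
  [-1,[0,0,-5],0],
])

```text
time: 48.4
position: [0.5641, -0.2066, 0.1952]
orientation: [-180.0, -0.0, 89.1]
wrist_force: [0.6, 0.6, 0.8]
opening: 0.0027
finger_force: 0.0
```

Request:
send_rows([
  [-1,[0,0,0.8],0],
  [-1,[0,0,1.6],0],
  [-1,[0,0,2.0],0],
  [-1,[0,0,2.3],0],
  [-1,[0,0,2.5],0],
  [-1,[0,0,2.65],0],
  [-1,[0,0,2.75],0],
  [-1,[0,0,2.85],0],
  [-1,[0,0,2.9],0],
  [-1,[0,0,2.9],0],
])

```text
time: 49.65
position: [0.5644, -0.2067, 0.1692]
orientation: [180.0, 0.0, 89.1]
wrist_force: [-7.9, 3.4, 25.3]
opening: 0.0008
finger_force: 12.2
```

Request:
send_rows([
  [-1,[0,0,-2],0],
  [-1,[0,0,-6],0],
  [-1,[0,0,-11],0],
  [-1,[3,-4,-14],0],
  [-1,[6,-8,-16],0],
  [-1,[10,-12,-16],0],
  [-1,[14,-16,-16],0],
  [-1,[18,-20,-16],0],
  [-1,[22,-22,-16],0],
  [-1,[22,-22,-16],0],
])

```text
time: 50.9
position: [0.3468, 0.0183, 0.3271]
orientation: [179.9, -0.0, 89.3]
wrist_force: [-0.6, -0.3, 0.5]
opening: 0.0009
finger_force: 0.0
```

```bash
python3 - <<'E'
from h import *
plan()
a=snapshot("top");b=snapshot("side")
A=cv2.resize(a[110:230,100:290],None,fx=2.5,fy=2.5,interpolation=cv2.INTER_CUBIC);B=cv2.resize(b[170:235,215:280],None,fx=300/65,fy=300/65,interpolation=cv2.INTER_CUBIC)
cv2.imwrite("pics/f.png",np.hstack([A,B])[:,:,::-1])
E
```

```text
t 50.9 tcp [0.3468 0.0183 0.3271] rpy [179.93  -0.    89.26] open 0.0009 ff 0.0 F [-0.6 -0.3  0.5] j [ -5.  -4. 119.   0.  65.  -4.]
```

View pics/f.png

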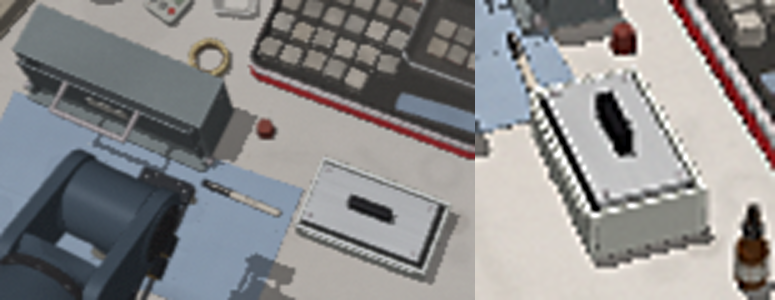

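The cover sits inside the box mouth, level with the rim. The bin is shut, and the marker, tape and bung are untouched. I'll hand it in.

```bash
python3 -c "
from station import *
print(job_done())"
```

```text
the job is handed in; nothing more can be done
None
```

I handed the job in at about 51 s: all four mortar cubes lie in a single layer in the curing box, the bin is shut, the cover is pressed down flush and level, and the marker, tape roll and bung were left alone; no verdict came back.

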